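# Seat a printing plate on its register pins

## Robot

A 7-joint arm with a two-finger parallel gripper is mounted at the origin on a cart in front of the work surface, level with it; the furniture and walls round the work are solid. World frame = base frame: x ahead of the robot, y to its left, z up, the work surface at z = 0. Lengths are in m, angles in rad, forces in N, time in s.
With the tool pointing down it reaches from about 0.425 to 0.925 m from the base axis. Payload 6.8 kg.
Tool frame: the origin (TCP) lies at the very end of the fingers, on their centre line; the grasp point (between the pads) lies 19 mm behind it; z points along the fingers, y is the line along which they close (so a half turn about z gives the same grasp; the last joint's range is limited). The gripper opens to 85 mm and grips with 20 to 120 N. Pads are 22 mm wide; open, the fingers measure 114 mm over their backs; the gripper's body (76 mm by 85 mm) begins 54 mm behind the grasp point. The pads swing forward as they close: fully open they stand 13 mm farther back than shut.
Start: joints at [1.065, 0.477, 0.022, 1.555, -0.011, 1.109, -0.083], TCP at [0.261, -0.622, 0.231] pointing down, gripper open.
Joint ranges: [-2.96, 2.96], [-0.34, 2.1], [-1.41, 1.46], [0.24, 2.44], [-1.37, 4.51], [0.17, 1.92], [-2.96, 2.96]. Speed limits (rad/s): [2.39, 2.39, 3.14, 3.14, 3.14, 3.14, 3.14].

## Interface

Orientations are given as a unit quaternion [w, x, y, z].
In Python, from station import monitor, eyes, bot gives the robot as it stands.
- The arm moves only by the shell command python3 -m creep 'ROWS' [FORCE]. ROWS is a JSON list of rows, 1 to 20 of them, each of 5 numbers: dx, dy, dz in m, then a turn about the tool's z in rad, then the opening from 0.0 (shut) to 1.0 (fully open); each row shifts and turns the commanded pose from where the row before left it, along the tool's axes as they then stand; what a row does not reach is not made up. A row lasts 1/10 s, in which the tool goes at most 0.05 m and 0.15 rad, less where a joint would pass 70% of its speed; a pose out of reach is approached as far as the arm can. The fingers move at their own pace and stop on an object; FORCE is the grip in N (left out, the last holds). Time passes only in rows, so rows that do not move let the fingers close. It prints the time, the measured TCP pose, the force, the opening and the grip force at its end. Input that does not fit is refused with a message, and nothing moves.
- monitor.get_obs(): the state, without advancing time (a new reading comes with each control period).
- eyes.read_camera(name): name is "side" or "top"; returns the picture (480x640x3 uint8, blue, green, red); there is no depth.
- eyes.camera_info(name): a dict with "vertical_fov" (degrees; the focal length in pixels is half the picture's height over the tangent of half this angle, whatever the lens; pixels are square), "cx", "cy" (the principal point, pixels), "view" (4x4, takes a point from world to camera coordinates). Camera axes: x right, y up, looking along -z (the intrinsics and any distortion apply to the point x, -y, -z); pixel columns grow to the right and rows downward; lengths in m; the calibration is good to about 2 mm. A picture is of the moment at which its call begins. camera_info takes no time and is no camera call.
- bot.hand_in(): hands the job in; it is judged then, once.
The state is a dict: "t": time; "q": joint angles; "joint_vel": joint speeds; "joint_torque": joint torques, N m; "eef_pos": TCP position; "tool_rot": TCP orientation; "contact_force": force on the tool from outside, world axes, zero at the start; "torque": the same for the moment, N m; "gripper_width": opening from 0.0 (shut) to 1.0 (fully open); "grasp_force": force on a finger pad.
Only numpy, scipy, OpenCV 4.12 (cv2) and the standard library are available. Lean on these libraries where they do the work, as an engineer would, in place of code of your own. Each camera call takes 0.05 s, during which the arm holds its last target. There are 200 camera calls.

## Task

The green printing plate is lying askew on top of the registration board's two brass pins. Without picking it up, push it sideways with the fingertips (the back rail can serve as a guide) until both its holes drop over the pins and it lies flat on the board. Leave the other things on the desk where they are, and finish with the hand clear.

Things in the scene. Friction and masses are not known exactly. Their poses are not given: they have to be found in the camera images.
- register_board: Print registration board: brown plywood 200 (its x) x 340 (its y) x 12 mm, fixed on the desk, with an aluminium back rail and two brass pins. Origin at the centre of its underside, x towards the rail (away from the robot), z up, top face at z = 12 mm. The seated plate has its origin at x = +10, y = 0, z = 12 mm in this frame.
- rail (a point): middle of the back rail's straight near face, at board x = +75 mm, y = 0, on the board's top; the rail runs along board y, 300 mm long, 17 mm high above the board's top, 14 mm thick. With the plate's far edge flat against it the holes are in line with the pins fore and aft. A short red line on the rail's top stands straight behind each pin.
- print_plate: Loose green printing plate with a carved white leaf, 130 (its x) x 180 (its y) x 10 mm, 0.21 to 0.42 kg; origin at the centre of its underside, x towards its far edge, z up. At the start it lies on top of the pins, tilted about 4 degrees, near edge on the board, far edge about 10 mm up and its middle 8 to 22 mm short of the rail, up to 36 mm left or right of its place, turned up to 3 degrees.
- plate_near_edge (a point): middle of the plate's near edge, at its underside (plate x = -65 mm). A sideways push of a few N on an edge slides the plate over the board and pins; pushed along the rail to its place, it drops 7 mm over the pins and lies flat.
- pin0 (a point): centre of the top of the right brass pin (board x = +35, y = -45 mm): 10 mm in diameter, rounded top, 7 mm high above the board's top; hidden under the plate at the start
- pin1 (a point): centre of the top of the left brass pin (board x = +35, y = +45 mm), same size
- hole0 (a point): centre of the plate's right hole (plate x = +25, y = -45 mm), at its lower mouth: a through hole 14 mm in diameter, ringed in brass on top, 40 mm from the far edge; 2 mm of play all round a pin
- hole1 (a point): centre of the plate's left hole (plate x = +25, y = +45 mm), at its lower mouth, same size
- stapler: blue and black desk stapler, 34x130x47 mm, loose bystander; origin at the centre of its underside
- dropper: small brown dropper bottle, 33x34x102 mm, loose bystander; origin at the centre of its underside
- mug: white mug with dots, 82x117x91 mm, loose bystander; origin at the centre of its underside
- earbud_case: white rounded earbud case, 45x55x22 mm, loose bystander; origin at the centre of its underside
- ink_bottle: small black ink bottle with a green cap, 36x36x61 mm, loose bystander; origin at the centre of its underside
- tape_roll: small roll of tape, 58x58x12 mm, loose bystander; origin at the centre of its underside

How it is judged:
By the outcome, as a careful person would: the job done as asked, in the order asked, and still so for the second after the job is handed in, with the robot touching nothing.
It also fails if it takes over 64 s, if anything falls off the work surface, if the arm or the gripper's body presses on something with over 40 N, if the wrist force passes 120 N, or if a joint passes its speed limit or range.

## Working session

There is one attempt and no reset: what is moved stays moved. The work goes in short steps, Python scripts to look and compute and a shell command to move; the robot and the scene stay as the last step left them, time stands still between calls to the robot, and variables do not carry over. Pictures are saved under pics/ and viewed, at most 10 in all, crops included, and the job is handed in when it is done.

```bash
mkdir -p pics; ls; python3 - <<'E'
from station import monitor, eyes, bot
import cv2
for n in("top","side"):
    cv2.imwrite(f"pics/{n}0.png",eyes.read_camera(n)); print(n,eyes.camera_info(n))
o=monitor.get_obs(); print(o)
E
```

```text
pics
top {'vertical_fov': 50.279211156938395, 'cx': 317.31686908013523, 'cy': 237.198869571299, 'view': array([[ 1.12497881e-03, -9.99950794e-01, -9.85620093e-03,
        -4.73712127e-03],
       [ 9.86241353e-01, -5.19863296e-04,  1.65310991e-01,
        -5.71918783e-01],
       [-1.65307980e-01, -9.90656430e-03,  9.86192239e-01,
        -1.29817662e+00],
       [ 0.00000000e+00,  0.00000000e+00,  0.00000000e+00,
         1.00000000e+00]])}
side {'vertical_fov': 45.030371347499006, 'cx': 317.4147283712962, 'cy': 238.5730512158429, 'view': array([[ 9.98984885e-01, -3.85843795e-02,  2.32474675e-02,
        -5.84342944e-01],
       [ 3.41630952e-04,  5.22550128e-01,  8.52608496e-01,
        -4.56410203e-02],
       [-4.50453369e-02, -8.51735058e-01,  5.22032861e-01,
        -1.37519831e+00],
       [ 0.00000000e+00,  0.00000000e+00,  0.00000000e+00,
         1.00000000e+00]])}
{'t': 0.1, 'q': array([ 1.06492197,  0.47774188,  0.02232979,  1.55636939, -0.01147005,
        1.10930402, -0.08309847]), 'joint_vel': array([-0.00115245, -0.00023751,  0.00109554, -0.0032503 , -0.00120699,
        0.00133031,  0.0004098 ]), 'joint_torque': array([ 4.54756795e-03, -5.97758961e+01,  1.61362287e+00, -2.81955206e+01,
        1.28466095e-02,  5.04671814e-03, -2.95721463e-05]), 'eef_pos': array([ 0.26124924, -0.62180082,  0.23039922]), 'tool_rot': array([-8.13154448e-04,  9.80282141e-01,  1.97601129e-01, -2.37972295e-04]), 'contact_force': array([ 0.063714  ,  0.21442643, -0.10269883]), 'torque': array([ 0.00140026,  0.00536345, -0.09644729]), 'grasp_force': 0.0, 'gripper_width': 1.0013491544861197}
```

View pics/top0.png

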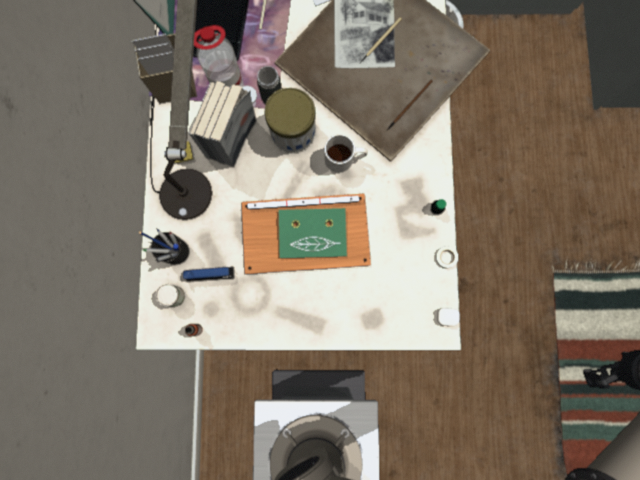

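View pics/side0.png

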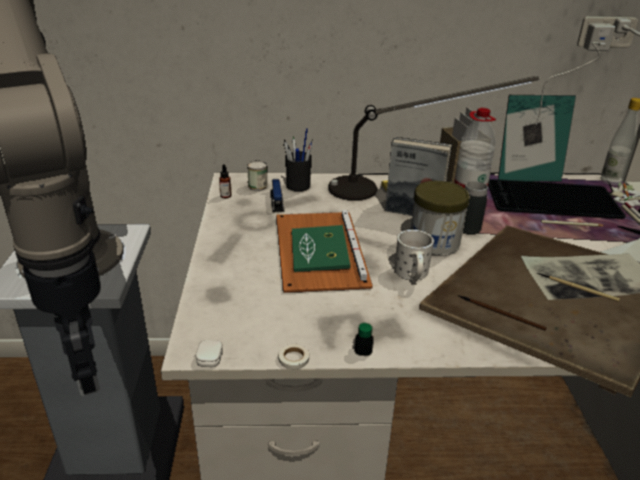

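```bash
cat > h.py <<'E'
import numpy as np, cv2
from station import monitor, eyes, bot
def ray(n,px):
    c=eyes.camera_info(n);f=240/np.tan(np.radians(c["vertical_fov"])/2);V=c["view"];R=V[:3,:3]
    px=np.atleast_2d(px).astype(float)
    d=np.c_[(px[:,0]-c["cx"])/f,-(px[:,1]-c["cy"])/f,-np.ones(len(px))]@R
    return -R.T@V[:3,3],d
def onz(n,px,z):
    o,d=ray(n,px); return o+d*((z-o[2])/d[:,2])[:,None]
def proj(n,p):
    c=eyes.camera_info(n);f=240/np.tan(np.radians(c["vertical_fov"])/2);V=c["view"]
    q=np.atleast_2d(p)@V[:3,:3].T+V[:3,3]
    return np.c_[c["cx"]+f*q[:,0]/-q[:,2],c["cy"]-f*q[:,1]/-q[:,2]]
def masks(im):
    h=cv2.cvtColor(im,cv2.COLOR_BGR2HSV);H,S,v=cv2.split(h)
    g=((H>60)&(H<95)&(S>90)&(v>40)).astype(np.uint8)
    w=((H<18)&(S>90)&(v>80)).astype(np.uint8)
    return g,w
def quad(m,roi):
    """corners of biggest blob in roi (x0,y0,x1,y1): fit a line to each side of its hull"""
    k=np.zeros_like(m);x0,y0,x1,y1=roi;k[y0:y1,x0:x1]=m[y0:y1,x0:x1]
    k=cv2.resize(k*255,None,fx=4,fy=4,interpolation=cv2.INTER_LINEAR);k=(k>127).astype(np.uint8)
    cs,_=cv2.findContours(k,cv2.RETR_EXTERNAL,cv2.CHAIN_APPROX_NONE)
    c=max(cs,key=cv2.contourArea)[:,0].astype(float)
    b=cv2.approxPolyN(c.astype(np.float32).reshape(-1,1,2),4)[0].astype(float) if hasattr(cv2,"approxPolyN") else cv2.boxPoints(cv2.minAreaRect(c.astype(np.float32)))
    L=[]
    for i in range(4):
        a,e=b[i],b[(i+1)%4];u=(e-a)/np.linalg.norm(e-a);s=(c-a)@u/np.linalg.norm(e-a);d=(c-a)@[-u[1],u[0]]
        p=c[(s>.12)&(s<.88)&(abs(d)<8)]
        vx,vy,x,y=cv2.fitLine(p.astype(np.float32),cv2.DIST_HUBER,0,.01,.01).ravel();L.append(np.cross([x,y,1],[x+vx,y+vy,1]))
    q=[np.cross(L[i-1],L[i]) for i in range(4)]
    return (np.array([a[:2]/a[2] for a in q])-1.5)/4
E
python3 - <<'E'
from h import *
t=cv2.imread("pics/top0.png");s=cv2.imread("pics/side0.png")
a=cv2.resize(t[185:285,235:375],(784,560),interpolation=cv2.INTER_CUBIC); cv2.imwrite("pics/ct.png",a)
a=cv2.resize(s[200:300,265:385],(720,600),interpolation=cv2.INTER_CUBIC); cv2.imwrite("pics/cs.png",a)
R={"top":(230,185,380,285),"side":(265,200,385,300)}
for n,im in(("top",t),("side",s)):
    g,w=masks(im)
    q=quad(g,R[n]);print(n,"plate",q.round(1).tolist(),onz(n,q,.026)[:,:2].round(4).tolist())
    q=quad(w|g,R[n]);print(n,"board",q.round(1).tolist(),onz(n,q,.012)[:,:2].round(4).tolist())
E
```

```text
top plate [[344.4, 254.9], [279.6, 256.7], [279.6, 211.0], [344.4, 209.1]] [[0.5279, -0.0763], [0.5231, 0.0958], [0.6474, 0.0975], [0.6524, -0.0773]]
top board [[370.2, 264.8], [244.4, 273.4], [241.0, 201.6], [363.7, 193.0]] [[0.5029, -0.1458], [0.4798, 0.1908], [0.6768, 0.205], [0.7005, -0.1312]]
side plate [[349.4, 267.0], [294.0, 270.9], [292.1, 229.2], [341.1, 225.8]] [[0.6544, -0.0799], [0.5279, -0.0948], [0.5239, 0.0899], [0.6492, 0.1071]]
side board [[373.4, 287.5], [282.7, 292.1], [275.8, 214.3], [348.3, 211.3]] [[0.7033, -0.1399], [0.5031, -0.1553], [0.4801, 0.1922], [0.6772, 0.2098]]
```

View pics/ct.png

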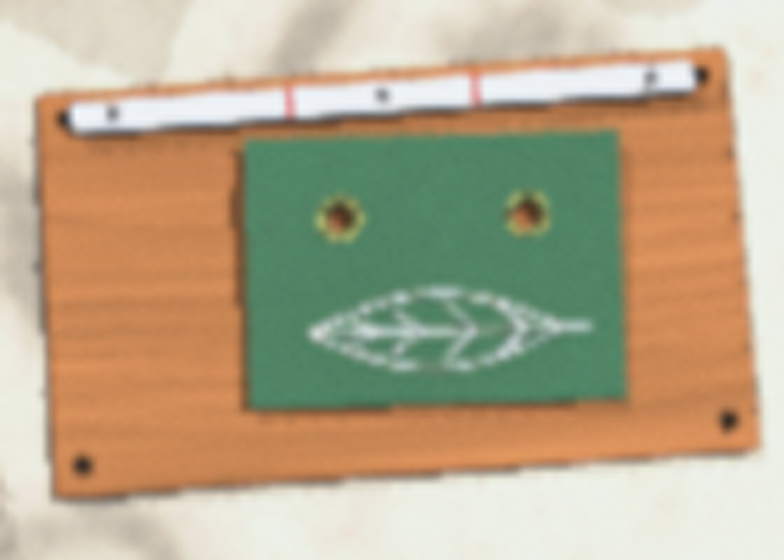

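View pics/cs.png

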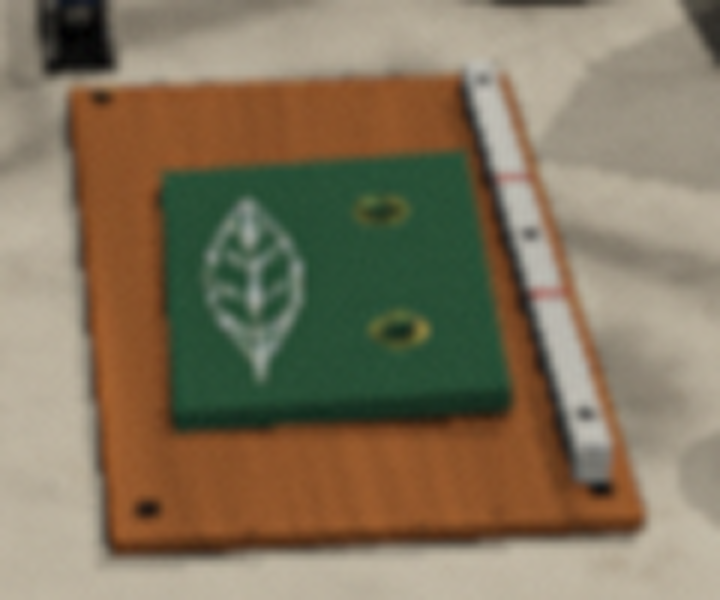

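The top crop shows the plate about 20 mm right of its place, about 14 mm short and turned about -2.4° relative to the board. The holes are at full-picture (296,224) and (329,223), and the red lines at (287,203) and (320,201). Next I move with shut fingers to behind the near edge.

```bash
python3 -m creep '[[0, 0, 0, 0.11, 0], [0, 0, 0, 0.11, 0], [0, 0, 0, 0.108, 0], [0.0179, -0.0406, 0, 0, 0], [0.0179, -0.0406, 0, 0, 0], [0.0179, -0.0406, 0, 0, 0], [0.0179, -0.0406, 0, 0, 0], [0.0179, -0.0406, 0, 0, 0], [0.0179, -0.0406, 0, 0, 0], [0.0179, -0.0406, 0, 0, 0], [0.0179, -0.0406, 0, 0, 0], [0.0179, -0.0406, 0, 0, 0], [0.0179, -0.0406, 0, 0, 0], [0.0179, -0.0406, 0, 0, 0], [0.0179, -0.0406, 0, 0, 0], [0.0179, -0.0406, 0, 0, 0], [0.0179, -0.0406, 0, 0, 0], [0.0179, -0.0406, 0, 0, 0]]' 40
python3 -m creep '[[0, 0, 0, 0, 0], [0, 0, 0, 0, 0]]'
```

```text
t: 1.9
eef_pos: [0.4869, 0.0056, 0.2312]
tool_rot: [0.0, 0.999, 0.035, -0.0]
contact_force: [1.3, 0.0, -0.3]
gripper_width: -0.0
grasp_force: 0.0
t: 2.1
eef_pos: [0.4867, 0.0049, 0.2309]
tool_rot: [-0.0, 0.999, 0.036, -0.0]
contact_force: [-0.2, -0.8, -0.3]
gripper_width: -0.002
grasp_force: 0.0
```

```bash
python3 -m creep '[[0, 0, 0.04, 0, 0], [0, 0, 0.04, 0, 0], [0, 0, 0.04, 0, 0], [0, 0, 0.04, 0, 0], [0, 0, 0.03, 0, 0], [0, 0, 0.015, 0, 0], [0, 0, 0.01, 0, 0], [0, 0, 0, 0, 0]]'
python3 -m creep '[[0.005, 0, 0, 0, 0], [0.005, 0, 0, 0, 0], [0.005, 0, 0, 0, 0], [0.004, 0, 0, 0, 0], [0.004, 0, 0, 0, 0], [0.003, 0, 0, 0, 0], [0.002, 0, 0, 0, 0]]'
python3 -m creep '[[0.002, 0, 0, 0, 0], [0.002, 0, 0, 0, 0]]'
python3 -m creep '[[0.002, 0, 0, 0, 0], [0.002, 0, 0, 0, 0]]'
```

```text
t: 2.9
eef_pos: [0.4859, 0.0027, 0.0154]
tool_rot: [0.0, 0.999, 0.034, -0.001]
contact_force: [-0.6, 0.2, -0.2]
gripper_width: -0.0
grasp_force: 0.0
t: 3.6
eef_pos: [0.5141, 0.0057, 0.0161]
tool_rot: [0.0, 0.999, 0.035, -0.001]
contact_force: [-3.4, -0.1, 2.4]
gripper_width: -0.0
grasp_force: 1.5
t: 3.8
eef_pos: [0.5184, 0.0061, 0.0162]
tool_rot: [0.0, 0.999, 0.035, -0.0]
contact_force: [-1.8, 0.1, 0.3]
gripper_width: -0.002
grasp_force: 1.0
t: 4.0
eef_pos: [0.5228, 0.0064, 0.0162]
tool_rot: [0.0, 0.999, 0.035, -0.0]
contact_force: [-5.1, -2.0, 0.7]
gripper_width: -0.0
grasp_force: 2.3
```

```bash
for i in 1 ; do python3 -m creep '[[0.002, 0, 0, 0, 0], [0.001, 0, 0, 0, 0]]' | sed -n '2p;4p'; done
python3 -m creep '[[0.001, 0, 0, 0, 0], [0.001, 0, 0, 0, 0]]'| sed -n '2p;4p'
python3 -m creep '[[0.001, 0, 0, 0, 0], [0.001, 0, 0, 0, 0]]'| sed -n '2p;4p'
python3 - <<'E'
from h import *
t=eyes.read_camera("top");cv2.imwrite("pics/top1.png",t)
cv2.imwrite("pics/ct1.png",cv2.resize(t[185:285,235:375],(784,560),interpolation=cv2.INTER_CUBIC))
E
```

```text
eef_pos: [0.5234, 0.0061, 0.0158]
contact_force: [-9.6, -0.4, 7.6]
eef_pos: [0.5236, 0.0059, 0.0156]
contact_force: [-12.0, -2.1, 10.2]
eef_pos: [0.5238, 0.0058, 0.0153]
contact_force: [-15.8, -2.2, 12.0]
```

View pics/ct1.png

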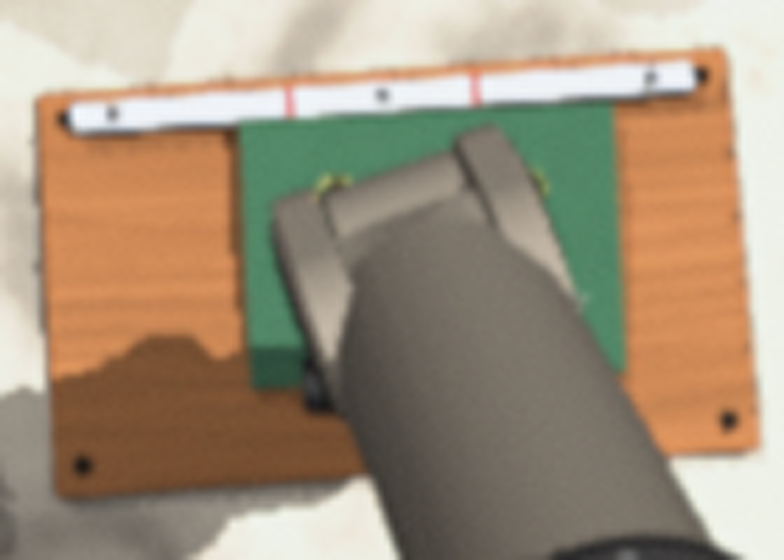

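```bash
python3 -m creep '[[-0.01, 0, 0, 0, 0], [-0.015, 0, 0, 0, 0], [0, 0, -0.04, 0, 0], [0, 0, -0.04, 0, 0], [0.0231, 0.0327, 0, 0, 0], [0.0231, 0.0327, 0, 0, 0], [0.0231, 0.0327, 0, 0, 0], [0.0231, 0.0327, 0, 0, 0], [0, 0, 0, 0, 0], [0, 0, 0, 0, 0]]'
python3 - <<'E'
from h import *
t=eyes.read_camera("side");cv2.imwrite("pics/side1.png",t)
cv2.imwrite("pics/cs1.png",cv2.resize(t[180:300,250:400],(750,600),interpolation=cv2.INTER_CUBIC))
p=monitor.get_obs()["eef_pos"];d=p[:2]-[.590,.0297];c,s=np.cos(.07),np.sin(.07);print(d@[c,s],d@[-s,c])
E
```

```text
t: 5.65
eef_pos: [0.607, -0.1196, 0.0963]
tool_rot: [-0.0, 0.999, 0.034, 0.001]
contact_force: [0.2, 1.2, -0.2]
gripper_width: 0.001
grasp_force: 0.0
0.005962219619907112 -0.14861963968666703
```

View pics/cs1.png

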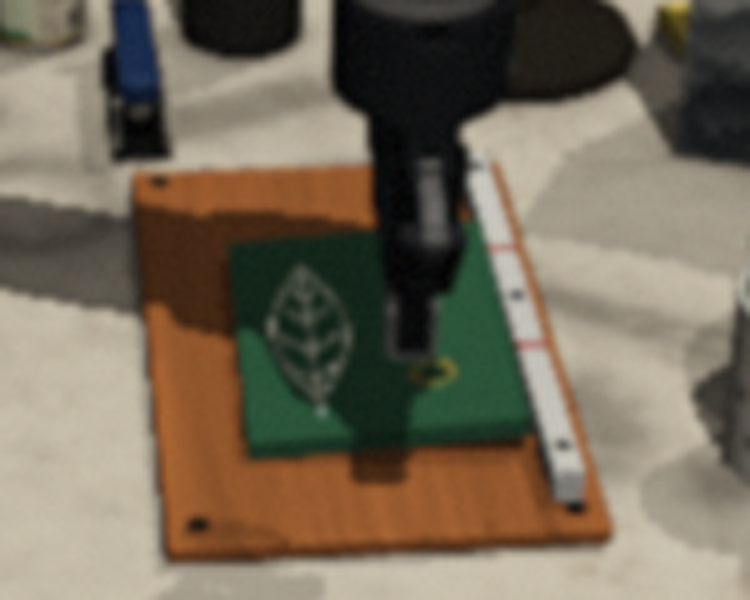

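The plate's far edge is against the rail, with its right edge at about (318..362, 270) in the full picture. I lower the fingers and push left.

```bash
python3 -m creep '[[0, 0, 0.04, 0, 0], [0, 0, 0.03, 0, 0], [0, 0, 0.01, 0, 0], [0, 0, 0, 0, 0]]'| sed -n '2p;4p'
python3 -m creep '[[0, -0.005, 0, 0, 0], [0, -0.005, 0, 0, 0], [0, -0.004, 0, 0, 0], [0, -0.003, 0, 0, 0], [0, -0.003, 0, 0, 0]]'| sed -n '2p;4p'
python3 -m creep '[[0, -0.002, 0, 0, 0], [0, -0.002, 0, 0, 0]]'| sed -n '2p;4p'
python3 -m creep '[[0, -0.002, 0, 0, 0], [0, -0.002, 0, 0, 0]]'| sed -n '2p;4p'
python3 -m creep '[[0.0003, -0.002, 0, 0, 0], [0.0003, -0.002, 0, 0, 0]]'| sed -n '2p;4p'
python3 -m creep '[[0.0003, -0.002, 0, 0, 0], [0.0003, -0.002, 0, 0, 0]]'| sed -n '2p;4p'
```

```text
eef_pos: [0.6048, -0.1173, 0.0152]
contact_force: [0.7, 1.0, 0.1]
eef_pos: [0.605, -0.0986, 0.0169]
contact_force: [0.0, 0.6, -0.3]
eef_pos: [0.6045, -0.0948, 0.0164]
contact_force: [0.2, -0.6, -0.3]
eef_pos: [0.6041, -0.0914, 0.0162]
contact_force: [0.0, -1.0, -0.3]
eef_pos: [0.6045, -0.0873, 0.0163]
contact_force: [-0.4, -1.0, 0.1]
eef_pos: [0.6049, -0.0828, 0.0163]
contact_force: [-1.4, -1.9, -0.1]
```

```bash

python3 -m creep '[[0.0002, -0.002, 0, 0, 0], [0.0002, -0.002, 0, 0, 0]]'| sed -n '2p;4p'
python3 -m creep '[[0.0002, -0.001, 0, 0, 0], [0.0002, -0.001, 0, 0, 0]]'| sed -n '2p;4p'
python3 - <<'E'
from h import *
for n in("top","side"):cv2.imwrite(f"pics/{n}2.png",eyes.read_camera(n))
t=cv2.imread("pics/top2.png");s=cv2.imread("pics/side2.png")
a=cv2.resize(t[185:285,235:375],(560,400),interpolation=cv2.INTER_CUBIC)
b=cv2.resize(s[200:300,265:385],(240,200),interpolation=cv2.INTER_CUBIC);b=cv2.resize(s[220:290,290:380],(240,187),interpolation=cv2.INTER_CUBIC)
o=np.zeros((400,800,3),np.uint8);o[:,:560]=a;o[:187,560:]=b;cv2.imwrite("pics/m2.png",o)
E
```

```text
eef_pos: [0.605, -0.0787, 0.0163]
contact_force: [0.0, -2.3, -0.7]
eef_pos: [0.6053, -0.0764, 0.0163]
contact_force: [-0.2, -0.0, -0.3]
```

View pics/m2.png

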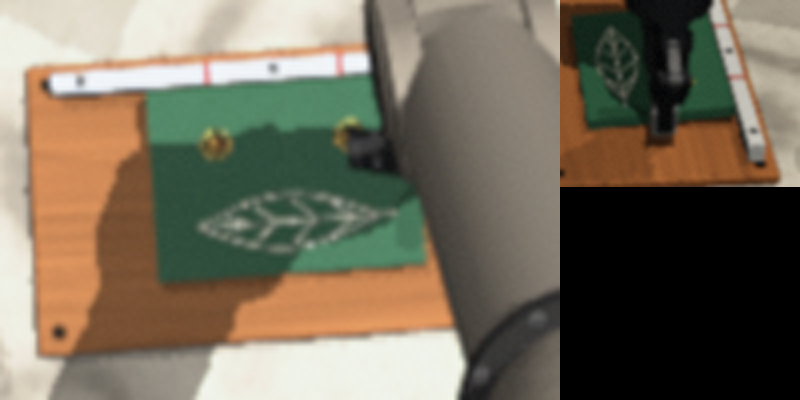

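Left hole at crop (215,143), red line at (207,72): about 3 mm still to go.

```bash

python3 -m creep '[[0.0002, -0.001, 0, 0, 0], [0, 0, 0, 0, 0]]'| sed -n '2p;4p'
python3 -m creep '[[0.0002, -0.001, 0, 0, 0], [0, 0, 0, 0, 0]]'| sed -n '2p;4p'
python3 -m creep '[[0.0002, -0.001, 0, 0, 0], [0, 0, 0, 0, 0]]'| sed -n '2p;4p'
python3 -m creep '[[0, -0.001, 0, 0, 0], [0, 0, 0, 0, 0]]'| sed -n '2p;4p'
python3 - <<'E'
from h import *
for n in("top","side"):cv2.imwrite(f"pics/{n}3.png",eyes.read_camera(n))
t=cv2.imread("pics/top3.png");s=cv2.imread("pics/side3.png")
a=cv2.resize(t[185:285,235:335],(400,400),interpolation=cv2.INTER_CUBIC)
b=cv2.resize(s[215:295,280:380],(400,320),interpolation=cv2.INTER_CUBIC)
o=np.zeros((400,800,3),np.uint8);o[:,:400]=a;o[:320,400:]=b;cv2.imwrite("pics/m3.png",o)
E
```

```text
eef_pos: [0.6054, -0.0754, 0.0163]
contact_force: [0.1, -0.1, -0.3]
eef_pos: [0.6055, -0.0745, 0.0163]
contact_force: [-1.1, -0.8, 0.2]
eef_pos: [0.6056, -0.0736, 0.0163]
contact_force: [0.6, 0.4, -0.2]
eef_pos: [0.6055, -0.0726, 0.0163]
contact_force: [-0.2, 0.2, 0.3]
```

View pics/m3.png

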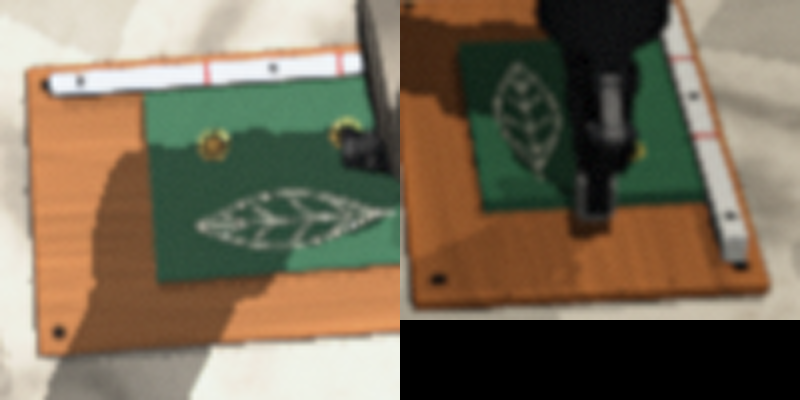

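The left hole now shows brass inside at crop (212,144), and the plate looks lower along the rail in the side view. I back off and check.

```bash

python3 -m creep '[[0, 0.01, 0, 0, 0], [0, 0.015, 0, 0, 0], [0, 0, -0.05, 0, 0], [0, 0, -0.05, 0, 0], [0, 0.04, -0.04, 0, 0], [0, 0.04, 0, 0, 0], [0, 0.04, 0, 0, 0], [0, 0.04, 0, 0, 0], [-0.03, 0.04, 0, 0, 0], [-0.03, 0.04, 0, 0, 0], [0, 0, 0, 0, 0]]'| sed -n '1,2p;4p'
python3 - <<'E'
from h import *
R={"top":(230,185,380,285),"side":(265,200,385,300)}
c,s_=np.cos(.07),np.sin(.07)
for n in R:
    im=eyes.read_camera(n);cv2.imwrite(f"pics/{n}4.png",im);g,w=masks(im)
    for z,m in((.022,g),(.012,g|w)):
        q=onz(n,quad(m,R[n]),z)[:,:2];print(n,z,q.round(4).tolist())
        d=q.mean(0)-[.590,.0297];print(d@[c,s_],d@[-s_,c])
t=cv2.imread("pics/top4.png");s=cv2.imread("pics/side4.png")
a=cv2.resize(t[195:265,265:345],(400,350),interpolation=cv2.INTER_CUBIC)
b=cv2.resize(s[215:295,280:380],(400,320),interpolation=cv2.INTER_CUBIC)
o=np.zeros((350,800,3),np.uint8);o[:,:400]=a;o[:320,400:]=b;cv2.imwrite("pics/m4.png",o)
E
```

```text
t: 9.9
eef_pos: [0.5566, -0.3485, 0.1512]
contact_force: [-0.6, -0.0, -0.1]
top 0.022 [[0.5449, -0.0625], [0.5311, 0.1098], [0.6557, 0.1194], [0.6691, -0.0523]]
0.010096277704309067 -0.0018083742963998627
top 0.012 [[0.5027, -0.1455], [0.4799, 0.1908], [0.6767, 0.205], [0.7005, -0.1315]]
-4.820973181010094e-05 -2.3415725982153048e-05
side 0.022 [[0.6713, -0.0612], [0.5972, -0.0686], [0.6075, 0.0374], [0.6551, 0.1513]]
0.04162265203776078 -0.017921360739647153
side 0.012 [[0.6955, -0.0236], [0.7015, -0.1407], [0.5792, -0.1509], [0.6746, 0.2284]]
0.06892433504624035 -0.056346435601057746
```

View pics/m4.png

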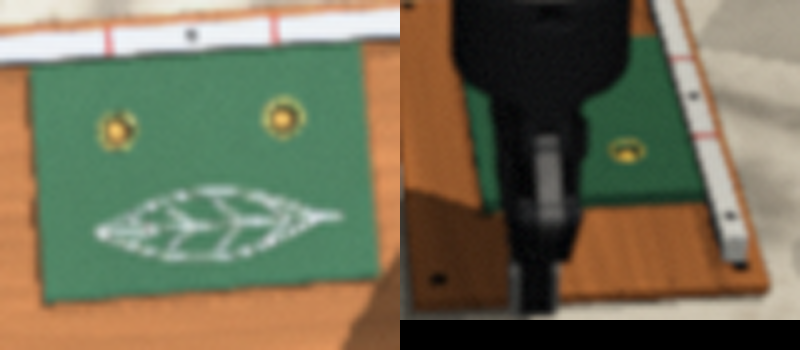

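```bash

python3 -m creep '[[-0.03, 0.04, 0, 0, 0], [-0.03, 0.04, 0, 0, 0], [-0.03, 0.04, 0, 0, 0], [-0.03, 0.04, 0, 0, 0], [-0.03, 0.04, 0, 0, 0], [-0.03, 0.04, 0, 0, 0], [0, 0, 0, 0, 0], [0, 0, 0, 0, 0]]'| sed -n '1,2p;4p'
python3 - <<'E'
from h import *
R={"top":(230,185,380,285),"side":(265,200,385,300)}
c,s_=np.cos(.07),np.sin(.07)
Q={}
for n in R:
    im=eyes.read_camera(n);cv2.imwrite(f"pics/{n}5.png",im);g,w=masks(im)
    Q[n]=quad(g,R[n]);q=onz(n,Q[n],.022)[:,:2];print(n,q.round(4).tolist())
# triangulate the two left (y+) top corners, matched by proximity on plane
a=onz("top",Q["top"],.022);b=onz("side",Q["side"],.022)
for i in range(4):
    j=np.argmin(np.linalg.norm(a[i]-b,axis=1))
    o1,d1=ray("top",Q["top"][i]);o2,d2=ray("side",Q["side"][j])
    A=np.c_[d1[0],-d2[0]];t=np.linalg.lstsq(A,o2-o1,rcond=None)[0];p=(o1+d1[0]*t[0]+o2+d2[0]*t[1])/2;print(p.round(4))
t=cv2.imread("pics/top5.png");s=cv2.imread("pics/side5.png")
a=cv2.resize(t[195:265,265:345],(300,262),interpolation=cv2.INTER_CUBIC)
b=cv2.resize(s[215:295,280:380],(500,400),interpolation=cv2.INTER_CUBIC)
o=np.zeros((600,800,3),np.uint8);o[:262,:300]=a;o[:400,300:]=b;cv2.imwrite("pics/m5.png",o)
E
```

```text
t: 10.8
eef_pos: [0.4002, -0.5896, 0.1513]
contact_force: [-0.0, 0.7, 0.0]
top [[0.5448, -0.0627], [0.5312, 0.1097], [0.6557, 0.1192], [0.6692, -0.0527]]
side [[0.671, -0.0613], [0.5439, -0.072], [0.5303, 0.1113], [0.6577, 0.1217]]
[ 0.5449 -0.063   0.016 ]
[0.5307 0.1096 0.0231]
[0.6565 0.1192 0.0232]
[ 0.6714 -0.0528  0.0161]
```

View pics/m5.png

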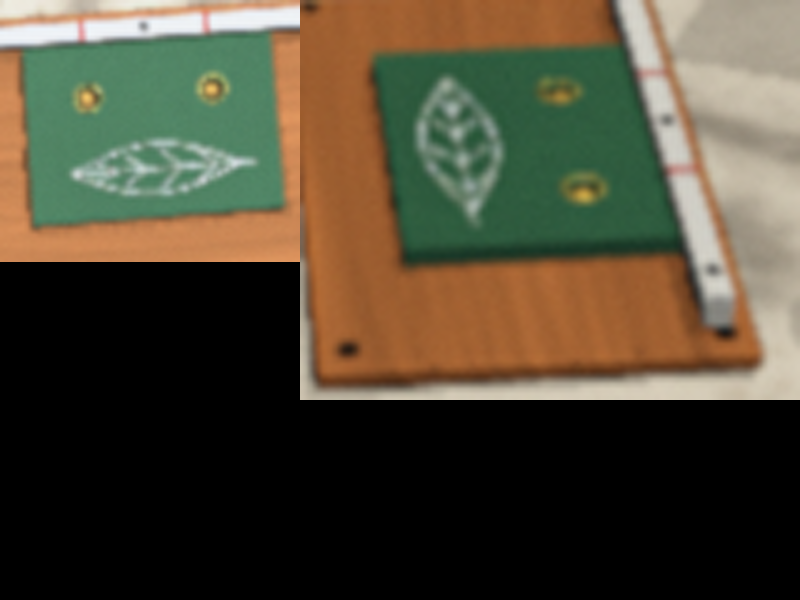

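Both pins show through both holes, and the plate lies level: the near and far left top corners are both at z ≈ 23 mm. The hand is clear.

```bash
python3 -c "from station import bot; print(bot.hand_in())"
```

```text
the job is handed in; nothing more can be done
None
```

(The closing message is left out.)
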